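# Add a slotted weight to the gauge tester

## Robot

A 6-joint arm with a two-finger parallel gripper is mounted at the origin on the work surface. World frame = base frame: x ahead of the robot, y to its left, z up, the work surface at z = 0. Lengths are in mm, angles in degrees, forces in N, time in s.
With the tool pointing down it reaches from about 300 to 1000 mm from the base axis. Payload 5.1 kg.
Tool frame: the origin (TCP) lies at the very end of the fingers, on their centre line; the grasp point (between the pads) lies ctrl.grip_depth behind it (ctrl.grip_depth is the distance from the TCP to the grasp point, in mm); z points along the fingers, y is the direction in which the jaws open and shut (so a half turn about z gives the same grasp; the last joint's range is limited). The gripper opens to 95 mm and grips with 3 to 60 N. Pads are 20 mm wide; open, the fingers measure 119 mm over their backs; the gripper's body (75 mm by 180 mm) begins 59 mm behind the grasp point.
Start: joints at [67.174, 7.093, 94.555, -0, 78.352, -4.733], TCP at [201.896, 617.837, 214.656] pointing down, gripper open.
Joint ranges: [-149.61, 149.61], [-58.7, 133.49], [1.44, 155.28], [-77.14, 257.14], [18.33, 153.61], [-166.67, 166.67]. Speed limits (degrees/s): [147.25, 147.25, 180, 180, 180, 180].

## Interface

Orientations are given as a 3x3 rotation matrix whose columns are the frame's x, y, z axes.
In Python, from workcell import ctrl gives the robot as it stands.
- The arm moves only by the shell command python3 -m handwheel 'ROWS' [FORCE]. ROWS is a JSON object of lists of equal length, an entry for each row: "delta_pos": the shift along the world's x, y, z in m, a list of three; "delta_rot": the turn, a rotation vector about the world's x, y, z in rad, a list of three; "fingers": the finger opening in m, from 0 to 0.0951. In form: {"delta_pos": [[dx, dy, dz], ...], "delta_rot": [[rx, ry, rz], ...], "fingers": [fingers, ...]}. A call has 1 to 5 rows; each row is the pose to reach, as a shift and turn from the pose commanded when the call began; what a row does not reach only later rows make up. A row lasts 1/10 s, in which the tool goes at most 50 mm and 8.59 degrees, less where a joint would pass 70% of its speed; a pose out of reach is approached as far as the arm can. A call with a gripper value outside its range is refused whole. The fingers move at their own pace and stop on an object; FORCE is the grip in N (left out, the last holds). Time passes only in rows, so rows that repeat a pose let the fingers close. It gives the time, the measured TCP pose, the force and the opening at its end, in the units of the state.
- ctrl.sense(): the state, without advancing time (a new reading comes with each control period).
- ctrl.capture(name): name is "side" or "top" or "wrist"; returns a dict with "color" (420x560x3 uint8, red, green, blue), "camera_matrix" (3x3 intrinsics, pixels), "R" (3x3) and "t" (3): a world point X has camera coordinates R X + t. Camera axes: x right, y down, z forward; pixel columns grow to the right and rows downward; lengths in mm; the calibration is good to about 2 mm. The wrist camera is an equidistant fisheye: a pixel r from the principal point sees the ray r / f radians off the axis. A picture is of the moment at which its call begins. There is no depth.
- ctrl.sign_off(): hands the job in, once; it reports no verdict.
The state is a dict: "t": time; "joints": joint angles; "qd": joint speeds; "joint_torque": joint torques, N m; "position": TCP position; "eef_rot": TCP orientation; "ft_force": force on the tool from outside, world axes, zero at the start; "ft_torque": the same for the moment, N m; "gripper_width": finger opening in mm.
Only numpy, scipy, OpenCV 4.12 (cv2) and the standard library are available. Lean on these libraries where they do the work, as an engineer would, in place of code of your own. Each camera call takes 0.05 s, during which the arm holds its last target.

## Task

Load the second weight on the dead-weight gauge tester: take the loose slotted steel disc that is the same size as the one already on the tester and slide it sideways onto the stem, under the button head, so that it lies flat on top of the first disc with the stem in its middle. Its slot must face the opposite way from the slot of the disc below, which stays in its place on the stem.

Things in the scene. Friction and masses are not known exactly. Their poses are not given: they have to be found in the camera images.
- disc: loose steel disc to load, flat on the bench: 72 mm across, 12 thick, 0.19-0.30 kg, two parallel grip flats 62 mm apart (y = +-31, 37 long), a 22 mm wide slot along x from the rim to 11 mm past the middle. Origin: on its axis at the underside; z up, +x out of the slot's mouth. Not wanted: the 46 mm slotted disc and the 72 mm disc with a 22 mm hole and no slot, both near it.
- disc_mouth (a point): the mouth of that disc's slot: point on the rim line at mid thickness, 36 mm from the disc's origin along its +x, 6 mm above its underside.
- lower_disc: the slotted disc already on the tester: loose, flat on the platter, the stem at its middle; same shape and size as disc (72 mm across, 12 thick). Origin: on its axis at the underside; z up, +x out of the mouth of its slot.
- carrier (a point): foot of the fixed tester's stem: centre of the black platter's top (76 mm across, 68 mm above the bench), z up. Stem 8 mm thick, 46 high, then a button head 26 across, 6 thick: 34 mm stay free between lower disc and head. Tester: block 130 x 240, 45 high; face-up dial gauge 88 across, 73 high, centred 128 mm off along +y; low hand screw to 112 mm along -y.
Things that resemble listed ones, but are neither listed nor needed, are in the scene too. What is shaped like the disc but blue or yellow is not meant.

How it is judged (in metres and radians):
On the way:
1. the loose disc is lifted off the bench (height (world z) of disc above 0.03 m), for 0.1 s.
At the end, for the whole second after the job is handed in: The disc rests flat (6 deg) on the lower disc, centre within 15 mm of the stem axis, underside 8 to 17 mm above the platter, slot mouth at least 10 mm beyond the lower disc's centre on the side away from its slot; the lower disc lies flat on the platter within 15 mm of the stem axis (horizontal distance between each of disc, lower_disc and carrier below 0.015 m and z of disc in the frame of carrier between 0.008 and 0.017 m and angle between each of disc, lower_disc's own z axis and vertical below 0.1 rad and z of lower_disc in the frame of carrier below 0.004 m and x of disc_mouth in the frame of lower_disc below -0.01 m and linear speed of disc below 0.02 m/s); the robot touches nothing.
It also fails if it takes over 42 s, if anything falls off the work surface, if the arm or the gripper's body presses on something with over 40 N, if the wrist force passes 120 N, or if a joint passes its speed limit or range.

## Working session

There is one attempt and no reset: what is moved stays moved. The work goes in short steps, Python scripts to look and compute and a shell command to move; the robot and the scene stay as the last step left them, time stands still between calls to the robot, and variables do not carry over. Pictures are saved under pics/ and viewed, and the job is handed in when it is done.

```bash
mkdir -p pics; ls; python3 - <<'E'
from workcell import ctrl
import cv2
s=ctrl.sense();print(s['t'],s['position'],s['eef_rot'],s['gripper_width'],ctrl.grip_depth)
for n in ['side','top','wrist']:
    c=ctrl.capture(n);cv2.imwrite(f'pics/{n}0.png',c['color'][:,:,::-1]);print(n,c['camera_matrix'],c['R'],c['t'])
E
```

```text
pics
0.0 [201.67184993 617.24414156 213.38742602] [[-9.50542946e-01  3.10592164e-01 -7.83949760e-04]
 [ 3.10593118e-01  9.50541021e-01 -1.91925895e-03]
 [ 1.49069615e-04 -2.06782745e-03 -9.99997851e-01]] 95.03149770648751 18.8
side [[407.66013375   0.         283.6195811 ]
 [  0.         407.66013375 214.9218    ]
 [  0.           0.           1.        ]] [[ 0.99031131 -0.1387056   0.00665394]
 [-0.07569267 -0.57935186 -0.81155532]
 [ 0.11642224  0.80318875 -0.5842377 ]] [-511.77557718   99.07188968  646.32987163]
top [[501.47701485   0.         276.35842097]
 [  0.         501.47701485 206.16928511]
 [  0.           0.           1.        ]] [[-0.01773971 -0.999752    0.01346246]
 [-0.98820611  0.01548339 -0.15234485]
 [ 0.15209862 -0.01600624 -0.98823571]] [  25.044309    534.07190035 1068.75923468]
wrist [[325.1922621    0.         277.97984372]
 [  0.         325.1922621  208.21951938]
 [  0.           0.           1.        ]] [[ 3.10691735e-01  9.50510540e-01 -5.99175106e-04]
 [ 9.17050898e-01 -2.99588938e-01  2.63180774e-01]
 [ 2.49976593e-01 -8.23175652e-02 -9.64746351e-01]] [-649.49792982  -30.11480283  388.74321631]
```

View pics/side0.png

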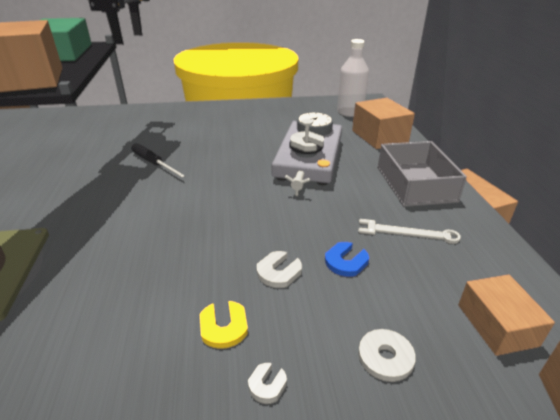

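View pics/top0.png

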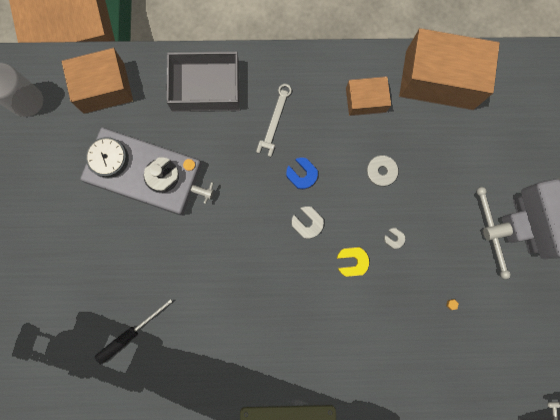

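View pics/wrist0.png

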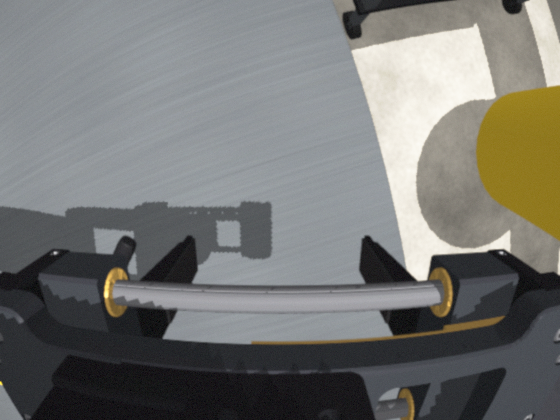

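The side view shows the grey slotted disc at about (279,268) and the tester at about (308,145). In the top view they are at (307,222) and (160,174). The candidates in the top view are:
- grey slotted, large, at (307,222)
- blue, at (302,173)
- yellow, at (353,262)
- small grey slotted, at (396,238)
- ring without a slot, at (382,170)

The one at (307,222) fits: steel, slotted and large. I'll confirm it in an enlarged crop.

```bash
python3 - <<'E'
import cv2,numpy as np
t=cv2.imread('pics/top0.png');s=cv2.imread('pics/side0.png')
a=cv2.resize(t[190:255,270:345],(400,347),interpolation=cv2.INTER_CUBIC)
b=cv2.resize(t[140:215,115:215],(400,300),interpolation=cv2.INTER_CUBIC)
c=cv2.resize(s[105:200,265:355],(379,400),interpolation=cv2.INTER_CUBIC)
cv2.imwrite('pics/crop_a.png',a)
o=np.zeros((400,790,3),np.uint8);o[:300,:400]=b;o[:,405:784]=c;cv2.imwrite('pics/crop_b.png',o)
E
```

```text
(no output)
```

View pics/crop_a.png

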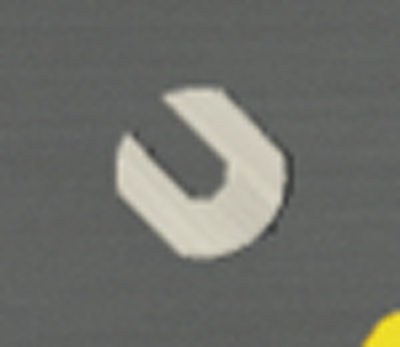

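View pics/crop_b.png

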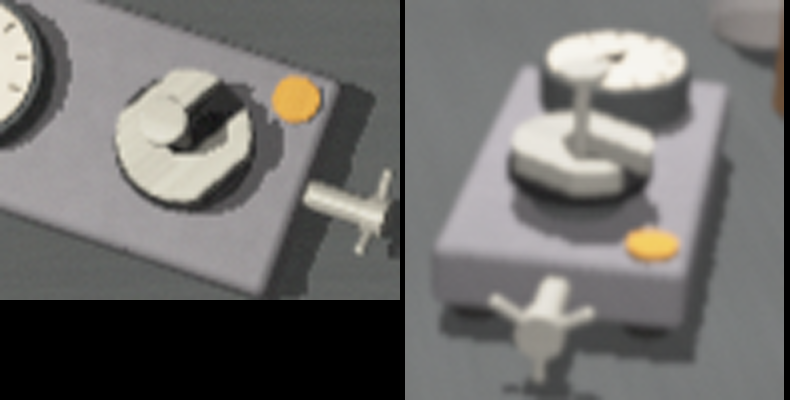

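```bash
cat > H.py <<'E'
import numpy as np,cv2
from scipy.optimize import minimize
K={'side':np.array([[407.66013375,0,283.6195811],[0,407.66013375,214.9218],[0,0,1]]),'top':np.array([[501.47701485,0,276.35842097],[0,501.47701485,206.16928511],[0,0,1]])}
R={'side':np.array([[.99031131,-.1387056,.00665394],[-.07569267,-.57935186,-.81155532],[.11642224,.80318875,-.5842377]]),
'top':np.array([[-.01773971,-.999752,.01346246],[-.98820611,.01548339,-.15234485],[.15209862,-.01600624,-.98823571]])}
T={'side':np.array([-511.77557718,99.07188968,646.32987163]),'top':np.array([25.044309,534.07190035,1068.75923468])}
def proj(n,X):
    c=np.atleast_2d(X)@R[n].T+T[n];p=c@K[n].T;return p[:,:2]/p[:,2:]
def back(n,uv,z):
    d=R[n].T@np.linalg.inv(K[n])@np.array([*uv,1.]);o=-R[n].T@T[n];return o+d*(z-o[2])/d[2]
def outline():
    # slotted disc, flats y=+-31, slot half 11, round end reach x=-11 (centre 0)
    a0=np.arcsin(11/36);a=np.linspace(a0,2*np.pi-a0,120)
    p=np.c_[36*np.cos(a),np.clip(36*np.sin(a),-31,31)]
    b=np.linspace(-np.pi/2,-3*np.pi/2,30)
    return np.r_[p,np.c_[11*np.cos(b),11*np.sin(b)]]
def world(x,y,th,z):
    c,s=np.cos(th),np.sin(th);o=outline();return np.c_[o@np.array([[c,s],[-s,c]])+[x,y],np.full(len(o),z)]
def render(n,polys,S=8,shape=(420,560)):
    raise
E
python3 - <<'E'
from H import *
print('disc approx',back('top',(307.5,222.5),12),back('side',(279,268),12))
for n,uv in [('top',(115+165/4,140+118/4)),('side',(265+(583-405)/4.21,105+66/4.21))]: print('head',back(n,uv,120))
print('lower',back('top',(115+185/4,140+135/4),80))
def fit(n,img,box,x0,z,thr):
    S=6;u0,v0,u1,v1=box
    m=cv2.imread(img)[v0:v1,u0:u1];m=cv2.resize(m,None,fx=S,fy=S,interpolation=cv2.INTER_CUBIC).astype(int)
    mask=(m.min(2)>thr).astype(np.uint8)
    def cost(p):
        a=np.zeros(mask.shape,np.uint8)
        for zz in (z-12,z):
            q=((proj(n,world(p[0],p[1],p[2],zz))-[u0,v0]+.5)*S-.5)
            cv2.fillPoly(a,[np.round(q*16).astype(np.int32)],1,shift=4)
        return float((a!=mask).sum())/(mask.sum())
    best=None
    for th in np.arange(0,2*np.pi,np.pi/8):
        r=minimize(cost,[x0[0],x0[1],th],method='Nelder-Mead',options=dict(initial_simplex=np.array([[x0[0],x0[1],th],[x0[0]+8,x0[1],th],[x0[0],x0[1]+8,th],[x0[0],x0[1],th+.3]])))
        if best is None or r.fun<best.fun:best=r
    print(n,best.x[:2],np.degrees(best.x[2])%360,best.fun)
d=back('top',(307.5,222.5),12)
fit('top','pics/top0.png',(280,198,335,246),d,12,130)
fit('side','pics/side0.png',(250,240,310,295),d,12,110)
E
```

```text
disc approx [500.38274794 -54.09744097  12.        ] [501.17177375 -57.66601826  12.        ]
head [602.87123736 264.55327251 120.        ]
head [603.99022211 267.83483742 120.        ]
lower [602.69672598 262.74574482  80.        ]
top [502.50480083 -53.60996247] 42.2155318139143 0.05361798416055881
side [497.16979323 -46.15978814] 28.788823414776356 0.652944478601406
```

```bash
python3 - <<'E'
from H import *
def fit(n,img,box,x0,z,thr,ths):
    S=6;u0,v0,u1,v1=box
    m=cv2.imread(img)[v0:v1,u0:u1];m=cv2.resize(m,None,fx=S,fy=S,interpolation=cv2.INTER_CUBIC).astype(int)
    if thr is None: thr,_=cv2.threshold(np.clip(m.min(2),0,255).astype(np.uint8),0,255,cv2.THRESH_OTSU);print('otsu',thr)
    mask=(m.min(2)>thr).astype(np.uint8)
    def rend(p):
        a=np.zeros(mask.shape,np.uint8)
        for zz in np.linspace(z-12,z,7):
            q=((proj(n,world(p[0],p[1],p[2],zz))-[u0,v0]+.5)*S-.5)
            cv2.fillPoly(a,[np.round(q*16).astype(np.int32)],1,shift=4)
        return a
    cost=lambda p:float((rend(p)!=mask).sum())/mask.sum()
    best=None
    for th in np.radians(ths):
        r=minimize(cost,[x0[0],x0[1],th],method='Nelder-Mead',options=dict(initial_simplex=np.array([[x0[0],x0[1],th],[x0[0]+8,x0[1],th],[x0[0],x0[1]+8,th],[x0[0],x0[1],th+.3]])))
        if best is None or r.fun<best.fun:best=r
    print(n,best.x[:2],np.degrees(best.x[2])%360,best.fun)
    return np.dstack([mask*255,rend(best.x)*255,mask*0])
d=[502,-54]
a=fit('top','pics/top0.png',(280,198,335,246),d,12,None,[20,40,60])
b=fit('side','pics/side0.png',(250,240,310,295),d,12,None,[20,40,60])
l=[602,264]
c=fit('top','pics/top0.png',(140,153,182,196),l,80,None,range(-90,90,20))
o=np.zeros((340,800,3),np.uint8)
x=0
for q in (a,b,c):
    q=cv2.resize(q,None,fx=.7,fy=.7);o[:q.shape[0],x:x+q.shape[1]]=q;x+=q.shape[1]+5
cv2.imwrite('pics/fit.png',o)
# gauge/tester direction
print('gauge',back('top',(105,156),73),back('side',(315,123),73))
E
```

```text
otsu 139.0
top [502.44117004 -53.52410639] 43.38450466738234 0.08308394623383211
otsu 168.0
side [502.73666596 -43.00551253] 45.83708997603449 0.30760090980072646
otsu 118.0
top [606.11395594 266.98575684] 309.95416088467175 0.5624841410809439
gauge [645.45700569 386.65621115  73.        ] [642.34607619 362.06923856  73.        ]
```

View pics/fit.png

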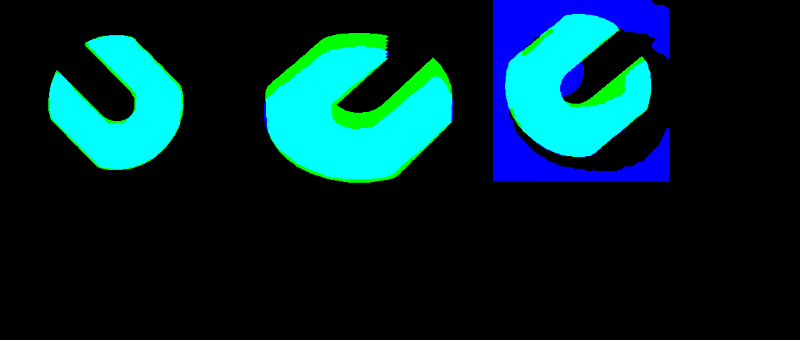

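```bash
cat >> H.py <<'E'
def fit(n,img,box,x0,z,thr,ths,zs=None,ign=None,H=12):
    S=6;u0,v0,u1,v1=box
    if isinstance(img,str): img=cv2.imread(img)
    m=cv2.resize(img[v0:v1,u0:u1],None,fx=S,fy=S,interpolation=cv2.INTER_CUBIC).astype(int)
    mask=(m.min(2)>thr).astype(np.uint8)
    w=np.ones(mask.shape,bool)
    if ign is not None:
        hull=cv2.convexHull(((proj(n,ign)-[u0,v0]+.5)*S-.5).astype(np.int32)); t=np.ones(mask.shape,np.uint8);cv2.fillPoly(t,[hull],0);w=t>0
    def rend(p):
        a=np.zeros(mask.shape,np.uint8)
        for zz in np.linspace(z-H,z,7) if H else [z]:
            q=((proj(n,world(p[0],p[1],p[2],zz))-[u0,v0]+.5)*S-.5)
            cv2.fillPoly(a,[np.round(q*16).astype(np.int32)],1,shift=4)
        return a
    cost=lambda p:float(((rend(p)!=mask)&w).sum())/mask.sum()
    best=None
    for th in np.radians(ths):
        r=minimize(cost,[x0[0],x0[1],th],method='Nelder-Mead',options=dict(initial_simplex=np.array([[x0[0],x0[1],th],[x0[0]+8,x0[1],th],[x0[0],x0[1]+8,th],[x0[0],x0[1],th+.3]])))
        if best is None or r.fun<best.fun:best=r
    print(n,best.x[:2].round(1),round(np.degrees(best.x[2])%360,1),round(best.fun,3))
    return np.dstack([mask*255,rend(best.x)*255,(~w).astype(np.uint8)*255])
def show(ims,fn):
    o=np.zeros((400,800,3),np.uint8);x=0
    for q in ims:
        q=cv2.resize(q,None,fx=.7,fy=.7);q=q[:400,:800-x];o[:q.shape[0],x:x+q.shape[1]]=q;x+=q.shape[1]+5
    cv2.imwrite(fn,o)
E
python3 - <<'E'
from H import *
s=cv2.imread('pics/side0.png').min(2);print(s[268:292:2,275]);print(s[128:165:2,296]);
t=cv2.imread('pics/top0.png').min(2);print(t[174,135:190]);
d=[502,-54]
a=fit('side','pics/side0.png',(250,240,310,295),d,12,95,[20,40,60])
l=[602,264]
a_=np.linspace(0,6.28,30)
st=np.vstack([np.c_[602.9+15*np.cos(a_),264.5+15*np.sin(a_),np.full(30,z)] for z in (80,120)])
b=fit('top','pics/top0.png',(140,153,182,196),l,80,165,range(-90,90,20),ign=st,H=0)
show([a,b],'pics/fit2.png')
E
```

```text
[102 189 219 220 221 226 223 171 135 132  91 115]
[155 175 200 215 218 222 220 186 131 119  66  38  52  79  97 104 157 179
 176]
[155 155 154 154 152 152 152 148 138 198 197 196 196 193 195 195 193 197
 202 211 212 207 198 180 121  71  62  49  25  26  31  53  77  96 107 106
 123 193 192 193 193 189 145  59  86  86  86  87  87  84  97 149 150 150
 150]
side [490.4 -56.6] 357.4 0.645
top [604.8 265.1] 309.5 0.099
```

View pics/fit2.png

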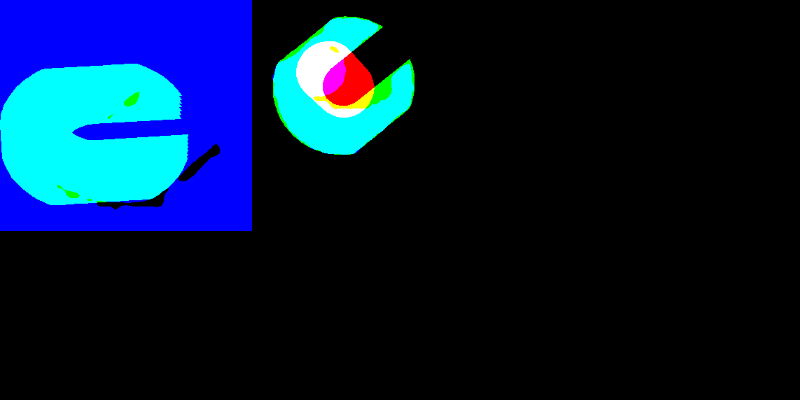

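```bash
python3 - <<'E'
from H import *
a=fit('side','pics/side0.png',(250,240,310,295),[502,-54],12,175,[20,40,60],H=0)
b=fit('top','pics/top0.png',(280,198,335,246),[502,-54],12,139,[20,40,60],H=0)
a_=np.linspace(0,6.28,30)
st=np.vstack([np.c_[604+r*np.cos(a_),265.5+r*np.sin(a_),np.full(30,z)] for r,z in ((7,80),(15,112),(15,122))])
c=fit('side','pics/side0.png',(284,128,332,158),[604,265],80,175,[-70,-50,-30],ign=st,H=0)
show([a,b,c],'pics/fit3.png')
for n,uv in [('top',(105.5,157)),('side',(315,123))]: print('gauge',back(n,uv,73))
E
```

```text
side [501.3 -52.5] 43.1 0.027
top [502.  -53.3] 43.6 0.031
side [604.  267.3] 309.9 0.605
gauge [643.2101223  385.50025454  73.        ]
gauge [642.34607619 362.06923856  73.        ]
```

View pics/fit3.png

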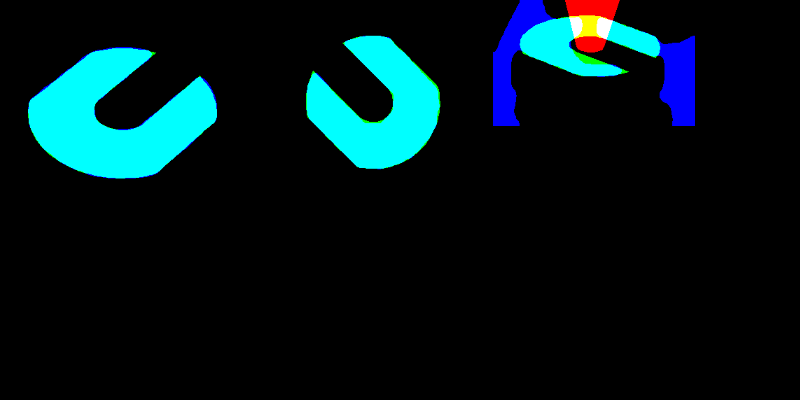

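The fits from both cameras agree:
- **Loose disc:** (501.7, -52.9), mouth at 43.4°.
- **Lower disc and stem:** about (604.5, 266), mouth at -50.2°, so the target mouth is at 129.8°.

The tool y axis has to turn from 71.9° to -46.6° for the grasp, then by +86.4°. That keeps joint 6 in range.

```bash

for i in 1 2 3 4; do :; done
python3 -m handwheel '{"delta_pos":[[0.015,-0.0335,0],[0.030,-0.067,0],[0.045,-0.1005,0],[0.060,-0.134,0],[0.075,-0.1675,0]],"delta_rot":[[0,0,-0.1034],[0,0,-0.2068],[0,0,-0.3102],[0,0,-0.4136],[0,0,-0.517]],"fingers":[0.085,0.085,0.085,0.085,0.085]}' 40
python3 -m handwheel '{"delta_pos":[[0.015,-0.0335,0],[0.030,-0.067,0],[0.045,-0.1005,0],[0.060,-0.134,0],[0.075,-0.1675,0]],"delta_rot":[[0,0,-0.1034],[0,0,-0.2068],[0,0,-0.3102],[0,0,-0.4136],[0,0,-0.517]],"fingers":[0.085,0.085,0.085,0.085,0.085]}'
python3 -m handwheel '{"delta_pos":[[0.015,-0.0335,0],[0.030,-0.067,0],[0.045,-0.1005,0],[0.060,-0.134,0],[0.075,-0.1675,0]],"delta_rot":[[0,0,-0.1034],[0,0,-0.2068],[0,0,-0.3102],[0,0,-0.4136],[0,0,-0.517]],"fingers":[0.085,0.085,0.085,0.085,0.085]}'
python3 -m handwheel '{"delta_pos":[[0.015,-0.0335,-0.02],[0.030,-0.067,-0.04],[0.045,-0.1005,-0.06],[0.060,-0.134,-0.08],[0.075,-0.1675,-0.1]],"delta_rot":[[0,0,-0.1034],[0,0,-0.2068],[0,0,-0.3102],[0,0,-0.4136],[0,0,-0.517]],"fingers":[0.085,0.085,0.085,0.085,0.085]}'
python3 -m handwheel '{"delta_pos":[[0,0,0],[0,0,0]],"delta_rot":[[0,0,0],[0,0,0]],"fingers":[0.085,0.085]}'
cat > st.py <<'E'
from workcell import ctrl
import numpy as np
s=ctrl.sense();r=s['eef_rot'];print('t',round(s['t'],2),'pos',s['position'].round(1) if hasattr(s['position'],'round') else s['position'],'yaw_y',round(float(np.degrees(np.arctan2(r[1][1],r[0][1]))),2),'z',np.round(np.array(r)[:,2],4),'w',round(s['gripper_width'],2),'F',np.round(s['ft_force'],1),'q',np.round(s['joints'],1))
E
python3 st.py
```

```text
t: 0.65
position: [277.1, 448.8, 214.2]
eef_rot: [[-0.67, 0.742, -0.0], [0.742, 0.67, -0.001], [-0.0, -0.0, -1.0]]
ft_force: [0.3, -0.3, 1.2]
gripper_width: 85.1
t: 1.15
position: [352.0, 281.4, 214.4]
eef_rot: [[-0.215, 0.977, -0.0], [0.977, 0.215, -0.0], [-0.0, -0.0, -1.0]]
ft_force: [0.4, 0.0, 0.1]
gripper_width: 85.0
t: 1.65
position: [427.1, 113.9, 214.5]
eef_rot: [[0.296, 0.955, 0.0], [0.955, -0.296, 0.0], [0.0, 0.0, -1.0]]
ft_force: [-0.3, 0.7, -0.4]
gripper_width: 85.3
t: 2.15
position: [502.1, -53.7, 113.7]
eef_rot: [[0.73, 0.684, 0.0], [0.684, -0.73, 0.0], [0.0, -0.0, -1.0]]
ft_force: [0.6, -0.0, -0.2]
gripper_width: 85.0
t: 2.35
position: [501.3, -52.5, 113.8]
eef_rot: [[0.727, 0.687, -0.002], [0.687, -0.727, 0.001], [-0.001, -0.002, -1.0]]
ft_force: [-0.4, 0.1, -0.2]
gripper_width: 85.1
t 2.35 pos [501.3 -52.5 113.8] yaw_y -46.63 z [-2.2e-03  8.0e-04 -1.0e+00] w 85.13 F [-0.4  0.1 -0.2] q [-12.1  -6.6 118.3   0.   68.4  34.5]
```

```bash

python3 -m handwheel '{"delta_pos":[[0,0,-0.03],[0,-0.0005,-0.06],[0,-0.0005,-0.085],[0,-0.0005,-0.1],[0,-0.0005,-0.110]],"delta_rot":[[0,0,0],[0,0,0],[0,0,0],[0,0,0],[0,0,0]],"fingers":[0.085,0.085,0.085,0.085,0.085]}'
python3 -m handwheel '{"delta_pos":[[0,0,-0.001],[0,0,-0.001]],"delta_rot":[[0,0,0],[0,0,0]],"fingers":[0.085,0.085]}'
python3 st.py
python3 - <<'E'
from workcell import ctrl
import cv2
for n in ['side','top']:
    c=ctrl.capture(n)['color'][:,:,::-1];
    cv2.imwrite(f'pics/{n}1.png',cv2.resize(c[190:320,200:370] if n=='side' else c[150:280,220:390],(680,520),interpolation=cv2.INTER_CUBIC))
E
```

```text
t: 2.85
position: [501.7, -51.8, 4.2]
eef_rot: [[0.725, 0.689, -0.0], [0.689, -0.725, 0.0], [0.0, -0.0, -1.0]]
ft_force: [0.1, 0.5, -0.9]
gripper_width: 84.8
t: 3.05
position: [502.7, -52.6, 4.6]
eef_rot: [[0.726, 0.688, 0.002], [0.688, -0.726, -0.0], [0.001, 0.001, -1.0]]
ft_force: [-0.2, -0.0, -0.6]
gripper_width: 85.2
t 3.05 pos [502.7 -52.6   4.6] yaw_y -46.55 z [ 1.6e-03 -3.0e-04 -1.0e+00] w 85.2 F [-0.2 -0.  -0.6] q [-12.1   2.3 121.8   0.   55.9  34.5]
```

View pics/side1.png

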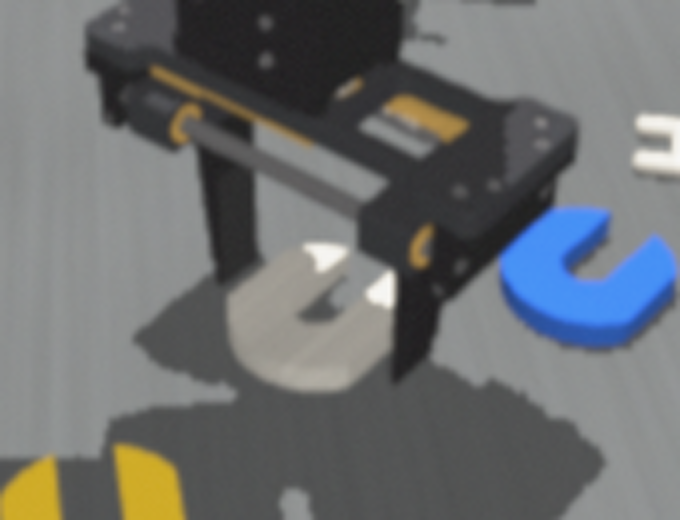

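The crop shows the fingers straddling the flats, the left one near (235,260) and the right one near (415,350). I'll close, then lift.

```bash

python3 -m handwheel '{"delta_pos":[[0,0,-0.001],[0,0,-0.001],[0,0,-0.001],[0,0,-0.001],[0,0,-0.001]],"delta_rot":[[0,0,0],[0,0,0],[0,0,0],[0,0,0],[0,0,0]],"fingers":[0.055,0.055,0.055,0.055,0.055]}' 40
python3 -m handwheel '{"delta_pos":[[0,0,0],[0,0,0],[0,0,0.01],[0,0,0.03],[0,0,0.06]],"delta_rot":[[0,0,0],[0,0,0],[0,0,0],[0,0,0],[0,0,0]],"fingers":[0.055,0.055,0.055,0.055,0.055]}' 40
python3 -m handwheel '{"delta_pos":[[0,0,0.04],[0,0,0.08],[0,0,0.1],[0,0,0.1],[0,0,0.1]],"delta_rot":[[0,0,0],[0,0,0],[0,0,0],[0,0,0],[0,0,0]],"fingers":[0.055,0.055,0.055,0.055,0.055]}'
python3 st.py
python3 - <<'E'
from workcell import ctrl
import cv2
c=ctrl.capture('side')['color'][:,:,::-1]
cv2.imwrite('pics/side2f.png',c)
cv2.imwrite('pics/side2.png',cv2.resize(c[130:290,180:380],(800,640)[0:1]+(600,),interpolation=cv2.INTER_CUBIC))
E
```

```text
t: 3.65
position: [502.0, -52.7, 2.9]
eef_rot: [[0.726, 0.687, 0.0], [0.687, -0.726, 0.0], [0.0, -0.0, -1.0]]
ft_force: [-1.4, 0.0, 1.5]
gripper_width: 61.6
t: 4.15
position: [499.6, -52.2, 61.2]
eef_rot: [[0.726, 0.687, -0.005], [0.687, -0.726, 0.001], [-0.003, -0.004, -1.0]]
ft_force: [0.3, -0.4, -3.2]
gripper_width: 61.7
t: 4.65
position: [501.3, -52.5, 161.9]
eef_rot: [[0.726, 0.687, -0.001], [0.687, -0.726, 0.0], [-0.0, -0.001, -1.0]]
ft_force: [-0.6, -0.6, -3.7]
gripper_width: 61.5
t 4.65 pos [501.3 -52.5 161.9] yaw_y -46.58 z [-8.e-04  1.e-04 -1.e+00] w 61.5 F [-0.6 -0.6 -3.7] q [-12.1  -9.4 116.   -0.   73.5  34.5]
```

View pics/side2.png

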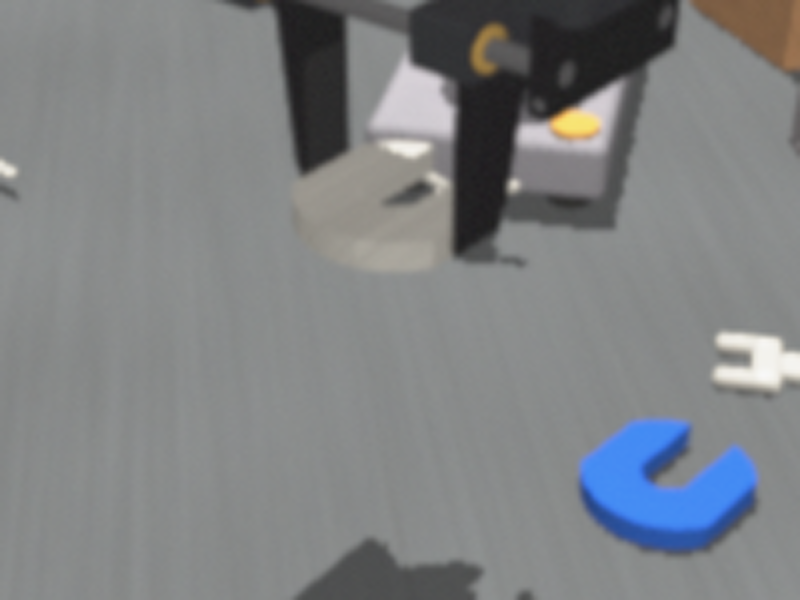

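The crop shows the disc held level, with its mouth pointing up and right between the fingers at about (420,190). Next I carry it to the pre-insert pose, turning it +86.4°.

```bash

python3 -m handwheel '{"delta_pos":[[0.0116,0.0156,0],[0.0232,0.0312,0],[0.0348,0.0468,0],[0.0464,0.0624,0],[0.058,0.078,0]],"delta_rot":[[0,0,0.1005],[0,0,0.201],[0,0,0.3015],[0,0,0.402],[0,0,0.5025]],"fingers":[0.055,0.055,0.055,0.055,0.055]}' 40
python3 -m handwheel '{"delta_pos":[[0.0116,0.0156,0],[0.0232,0.0312,0],[0.0348,0.0468,0],[0.0464,0.0624,0],[0.058,0.078,0]],"delta_rot":[[0,0,0.1005],[0,0,0.201],[0,0,0.3015],[0,0,0.402],[0,0,0.5025]],"fingers":[0.055,0.055,0.055,0.055,0.055]}' 40
python3 -m handwheel '{"delta_pos":[[0.0116,0.0156,0],[0.0232,0.0312,0],[0.0348,0.0468,0],[0.0464,0.0624,0],[0.058,0.078,0]],"delta_rot":[[0,0,0.1005],[0,0,0.201],[0,0,0.3015],[0,0,0.402],[0,0,0.5025]],"fingers":[0.055,0.055,0.055,0.055,0.055]}' 40
python3 -m handwheel '{"delta_pos":[[0,0,-0.02],[0,0,-0.04],[0,0,-0.06],[0,0,-0.07],[0,0,-0.07]],"delta_rot":[[0,0,0],[0,0,0],[0,0,0],[0,0,0],[0,0,0]],"fingers":[0.055,0.055,0.055,0.055,0.055]}' 40
python3 st.py
python3 - <<'E'
from workcell import ctrl
import cv2,numpy as np
c=ctrl.capture('side')['color'][:,:,::-1]
d=ctrl.capture('top')['color'][:,:,::-1]
cv2.imwrite('pics/side3f.png',c);cv2.imwrite('pics/top3f.png',d)
o=np.hstack([cv2.resize(c[80:230,240:380],(396,424)),cv2.resize(d[100:250,80:220],(396,424))])
cv2.imwrite('pics/p3.png',o)
E
python3 st.py
```

```text
t: 5.2
position: [558.5, 26.1, 159.3]
eef_rot: [[0.302, 0.953, -0.005], [0.953, -0.302, 0.0], [-0.001, -0.005, -1.0]]
ft_force: [-0.3, 0.0, -3.3]
gripper_width: 61.2
t: 5.7
position: [616.6, 103.9, 159.0]
eef_rot: [[-0.195, 0.981, -0.006], [0.981, 0.195, -0.001], [0.001, -0.006, -1.0]]
ft_force: [0.4, 0.4, -2.4]
gripper_width: 61.4
t: 6.2
position: [674.6, 181.7, 158.6]
eef_rot: [[-0.643, 0.766, -0.006], [0.766, 0.643, -0.001], [0.003, -0.005, -1.0]]
ft_force: [0.6, -0.4, -1.5]
gripper_width: 61.4
t: 6.7
position: [673.1, 180.8, 87.8]
eef_rot: [[-0.64, 0.768, -0.008], [0.768, 0.64, -0.001], [0.004, -0.007, -1.0]]
ft_force: [0.4, 0.7, -2.6]
gripper_width: 61.5
t 6.7 pos [673.1 180.8  87.8] yaw_y 39.79 z [-0.0078 -0.0015 -1.    ] w 61.51 F [ 0.4  0.7 -2.6] q [ 10.6  18.8  93.5  -0.   68.2 -29.2]
t 6.8 pos [675.6 181.2  91.9] yaw_y 39.79 z [-1.2e-03 -2.0e-04 -1.0e+00] w 61.78 F [-0.2 -0.8 -2. ] q [ 10.6  18.6  93.2   0.   68.2 -29.2]
```

View pics/p3.png

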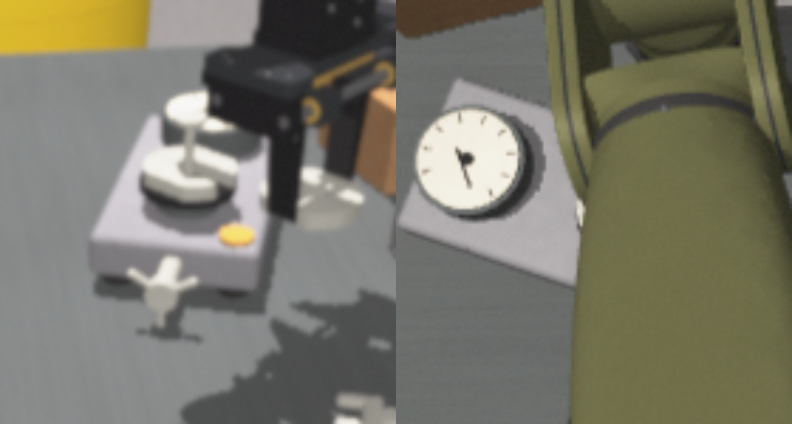

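The left crop (side view) shows the held disc at (310,200), clear of the tester, and the stem at (190,140). It is level and between the lower disc's top and the head. I'll slide in along the mouth direction.

```bash

python3 -m handwheel '{"delta_pos":[[-0.005,0.006,0],[-0.0115,0.0137,0],[-0.018,0.0215,0],[-0.024,0.0287,0],[-0.029,0.0347,0]],"delta_rot":[[0,0,0],[0,0,0],[0,0,0],[0,0,0],[0,0,0]],"fingers":[0.055,0.055,0.055,0.055,0.055]}' 40
python3 -m handwheel '{"delta_pos":[[-0.004,0.0048,0],[-0.008,0.0096,0],[-0.012,0.0143,0],[-0.016,0.019,0],[-0.016,0.019,0]],"delta_rot":[[0,0,0],[0,0,0],[0,0,0],[0,0,0],[0,0,0]],"fingers":[0.055,0.055,0.055,0.055,0.055]}' 40
python3 st.py
python3 - <<'E'
from workcell import ctrl
import cv2,numpy as np
c=ctrl.capture('side')['color'][:,:,::-1]
cv2.imwrite('pics/side4f.png',c)
cv2.imwrite('pics/p4.png',cv2.resize(c[90:200,250:370],(654,600),interpolation=cv2.INTER_CUBIC))
E
python3 st.py
```

```text
t: 7.3
position: [646.2, 217.1, 93.0]
eef_rot: [[-0.641, 0.768, 0.0], [0.768, 0.641, 0.0], [-0.0, 0.0, -1.0]]
ft_force: [-0.9, 0.2, -3.5]
gripper_width: 61.3
t: 7.8
position: [630.4, 235.6, 92.6]
eef_rot: [[-0.641, 0.768, -0.0], [0.768, 0.641, 0.0], [0.0, -0.0, -1.0]]
ft_force: [0.4, 0.4, -2.4]
gripper_width: 61.6
t 7.8 pos [630.4 235.6  92.6] yaw_y 39.83 z [-3.e-04  1.e-04 -1.e+00] w 61.56 F [ 0.4  0.4 -2.4] q [ 15.9  15.5  97.    0.   67.5 -23.9]
t 7.85 pos [630.7 235.3  92.6] yaw_y 39.82 z [ 0.e+00 -1.e-04 -1.e+00] w 61.29 F [ 0.5 -0.2 -2.5] q [ 15.9  15.5  97.   -0.   67.4 -23.9]
```

View pics/p4.png

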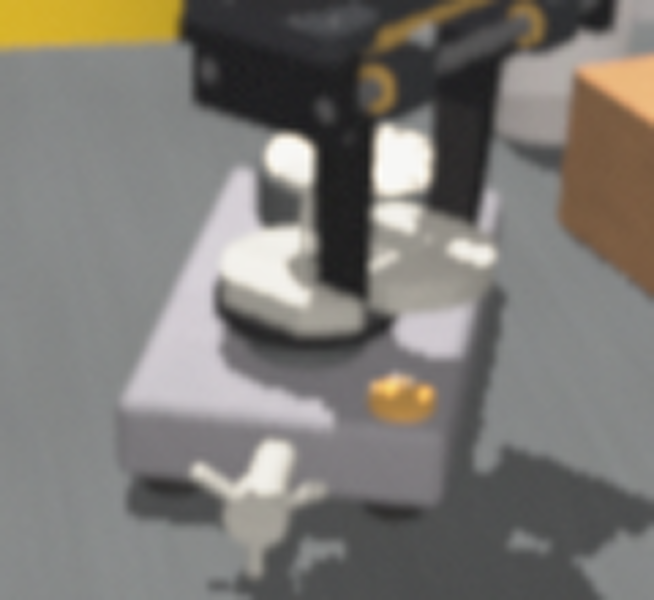

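The crop shows the disc at (430,255) above the lower disc and entering with the stem at (305,220) ahead of its mouth. There is no contact force, so I'll continue.

```bash

python3 -m handwheel '{"delta_pos":[[-0.003,0.0035,0],[-0.007,0.008,0],[-0.011,0.013,0],[-0.014,0.0165,0],[-0.017,0.02,0]],"delta_rot":[[0,0,0],[0,0,0],[0,0,0],[0,0,0],[0,0,0]],"fingers":[0.055,0.055,0.055,0.055,0.055]}' 40
python3 -m handwheel '{"delta_pos":[[-0.003,0.0035,0],[-0.006,0.007,0],[-0.009,0.0106,0],[-0.009,0.0106,0],[-0.009,0.0106,0]],"delta_rot":[[0,0,0],[0,0,0],[0,0,0],[0,0,0],[0,0,0]],"fingers":[0.055,0.055,0.055,0.055,0.055]}' 40
python3 st.py
python3 - <<'E'
from workcell import ctrl
import cv2,numpy as np
c=ctrl.capture('side')['color'][:,:,::-1]
cv2.imwrite('pics/side5f.png',c)
cv2.imwrite('pics/p5.png',cv2.resize(c[90:200,250:370],(654,600),interpolation=cv2.INTER_CUBIC))
w=ctrl.capture('wrist')['color'][:,:,::-1];cv2.imwrite('pics/w5.png',w)
E
```

```text
t: 8.35
position: [613.5, 255.5, 92.7]
eef_rot: [[-0.64, 0.768, -0.0], [0.768, 0.64, -0.0], [-0.0, -0.0, -1.0]]
ft_force: [0.7, -0.5, -1.5]
gripper_width: 61.9
t: 8.85
position: [604.9, 265.7, 92.7]
eef_rot: [[-0.64, 0.768, 0.0], [0.768, 0.64, -0.0], [-0.0, 0.0, -1.0]]
ft_force: [-0.7, 0.1, -3.0]
gripper_width: 61.6
t 8.85 pos [604.9 265.7  92.7] yaw_y 39.81 z [ 1.e-04 -1.e-04 -1.e+00] w 61.62 F [-0.7  0.1 -3. ] q [ 19.1  14.1  98.8  -0.   67.1 -20.7]
```

View pics/p5.png

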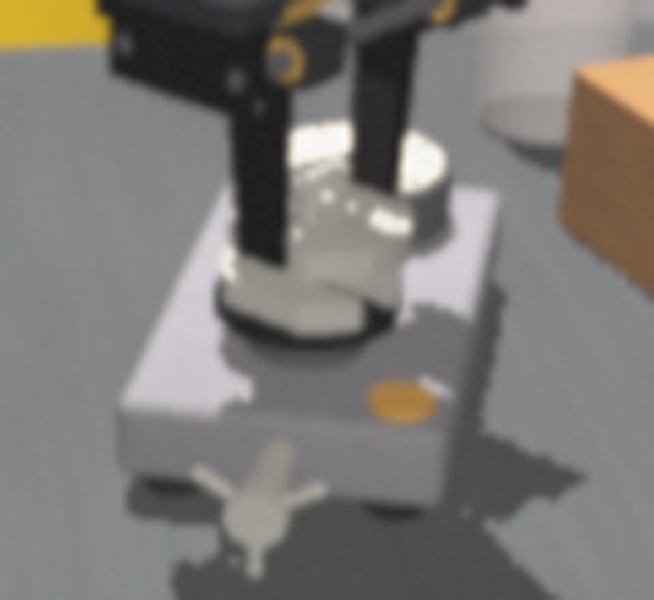

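View pics/w5.png

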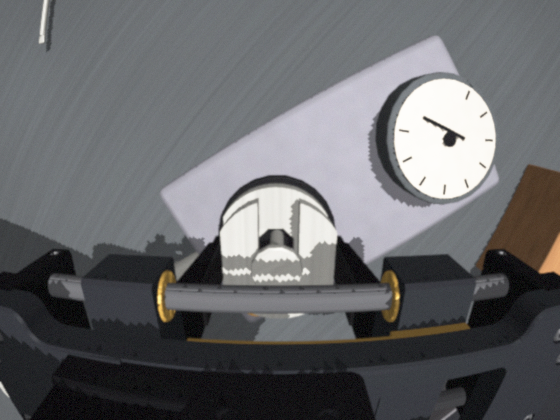

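The wrist view shows the stem and head at (277,255), centred between the slot walls at x≈258 and 298. There is no side force, so I'll lower gently.

```bash

python3 -m handwheel '{"delta_pos":[[0,0,-0.002],[0,0,-0.004],[0,0,-0.006],[0,0,-0.0075],[0,0,-0.0075]],"delta_rot":[[0,0,0],[0,0,0],[0,0,0],[0,0,0],[0,0,0]],"fingers":[0.055,0.055,0.055,0.055,0.055]}' 40
python3 -m handwheel '{"delta_pos":[[0,0,-0.0005],[0,0,-0.001],[0,0,-0.001]],"delta_rot":[[0,0,0],[0,0,0],[0,0,0]],"fingers":[0.055,0.055,0.055]}' 40
python3 -m handwheel '{"delta_pos":[[0,0,-0.0005],[0,0,-0.001],[0,0,-0.001]],"delta_rot":[[0,0,0],[0,0,0],[0,0,0]],"fingers":[0.055,0.055,0.055]}' 40
python3 st.py
```

```text
t: 9.45
position: [604.6, 265.5, 84.6]
eef_rot: [[-0.64, 0.768, -0.001], [0.768, 0.64, -0.0], [0.0, -0.001, -1.0]]
ft_force: [-0.3, -0.2, -2.6]
gripper_width: 61.4
t: 9.75
position: [604.9, 265.6, 84.2]
eef_rot: [[-0.64, 0.768, 0.0], [0.768, 0.64, 0.0], [-0.0, 0.0, -1.0]]
ft_force: [0.3, -1.2, -3.0]
gripper_width: 61.7
t: 10.05
position: [604.8, 265.6, 83.1]
eef_rot: [[-0.64, 0.768, -0.0], [0.768, 0.64, -0.0], [0.0, -0.0, -1.0]]
ft_force: [0.3, 0.9, -2.7]
gripper_width: 61.4
t 10.05 pos [604.8 265.6  83.1] yaw_y 39.8 z [-1.e-04 -1.e-04 -1.e+00] w 61.39 F [ 0.3  0.9 -2.7] q [ 19.1  14.6  99.1  -0.   66.3 -20.7]
```

```bash

python3 -m handwheel '{"delta_pos":[[0,0,-0.0005],[0,0,-0.0005]],"delta_rot":[[0,0,0],[0,0,0]],"fingers":[0.055,0.055]}' 40
python3 -m handwheel '{"delta_pos":[[0,0,-0.0005],[0,0,-0.0005]],"delta_rot":[[0,0,0],[0,0,0]],"fingers":[0.055,0.055]}' 40
```

```text
t: 10.25
position: [604.9, 265.7, 82.9]
eef_rot: [[-0.64, 0.768, 0.0], [0.768, 0.64, -0.0], [-0.0, 0.0, -1.0]]
ft_force: [-0.7, 0.2, -1.1]
gripper_width: 61.6
t: 10.45
position: [604.9, 265.7, 82.9]
eef_rot: [[-0.64, 0.768, -0.0], [0.768, 0.64, -0.0], [0.0, -0.0, -1.0]]
ft_force: [-1.9, -0.7, 2.6]
gripper_width: 61.8
```

Fz went from -3 to +2.6 N and z stopped at 82.9, so the disc is seated. I'll release and rise.

```bash

python3 -m handwheel '{"delta_pos":[[0,0,0],[0,0,0],[0,0,0],[0,0,0],[0,0,0]],"delta_rot":[[0,0,0],[0,0,0],[0,0,0],[0,0,0],[0,0,0]],"fingers":[0.064,0.068,0.075,0.085,0.085]}' 40
python3 -m handwheel '{"delta_pos":[[0,0,0.01],[0,0,0.03],[0,0,0.06],[0,0,0.09],[0,0,0.12]],"delta_rot":[[0,0,0],[0,0,0],[0,0,0],[0,0,0],[0,0,0]],"fingers":[0.085,0.085,0.085,0.085,0.085]}' 40
python3 -m handwheel '{"delta_pos":[[0,-0.04,0.02],[0,-0.08,0.03],[0,-0.12,0.03],[0,-0.16,0.03],[0,-0.2,0.03]],"delta_rot":[[0,0,0],[0,0,0],[0,0,0],[0,0,0],[0,0,0]],"fingers":[0.085,0.085,0.085,0.085,0.085]}' 40
python3 -m handwheel '{"delta_pos":[[0,-0.04,0],[0,-0.08,0],[0,-0.12,0],[0,-0.12,0],[0,-0.12,0]],"delta_rot":[[0,0,0],[0,0,0],[0,0,0],[0,0,0],[0,0,0]],"fingers":[0.085,0.085,0.085,0.085,0.085]}' 40
python3 - <<'E'
from workcell import ctrl
import cv2,numpy as np
c=ctrl.capture('side')['color'][:,:,::-1]
d=ctrl.capture('top')['color'][:,:,::-1]
cv2.imwrite('pics/side6f.png',c);cv2.imwrite('pics/top6f.png',d)
o=np.hstack([cv2.resize(c[95:185,265:355],(395,395),interpolation=cv2.INTER_CUBIC),cv2.resize(d[130:220,115:205],(395,395),interpolation=cv2.INTER_CUBIC)])
cv2.imwrite('pics/p6.png',o)
E
python3 st.py
```

```text
t: 10.95
position: [604.9, 265.7, 82.0]
eef_rot: [[-0.64, 0.768, 0.0], [0.768, 0.64, 0.0], [-0.0, 0.0, -1.0]]
ft_force: [-0.8, -0.1, -0.4]
gripper_width: 83.1
t: 11.45
position: [604.9, 265.7, 204.2]
eef_rot: [[-0.64, 0.768, 0.001], [0.768, 0.64, 0.0], [-0.0, 0.001, -1.0]]
ft_force: [-0.1, -0.6, 0.8]
gripper_width: 85.1
t: 11.95
position: [604.9, 64.2, 233.5]
eef_rot: [[-0.64, 0.768, 0.002], [0.768, 0.64, 0.0], [-0.001, 0.001, -1.0]]
ft_force: [0.5, 0.5, 0.5]
gripper_width: 85.0
t: 12.45
position: [605.0, -55.0, 232.9]
eef_rot: [[-0.639, 0.77, 0.001], [0.77, 0.639, 0.0], [-0.0, 0.001, -1.0]]
ft_force: [0.2, 0.4, -0.1]
gripper_width: 85.0
t 12.55 pos [605.  -53.6 232.6] yaw_y 39.83 z [ 5.e-04  3.e-04 -1.e+00] w 85.03 F [-0.1 -0.4 -0.4] q [-10.1   1.1  99.1   0.   79.7 -50. ]
```

View pics/p6.png

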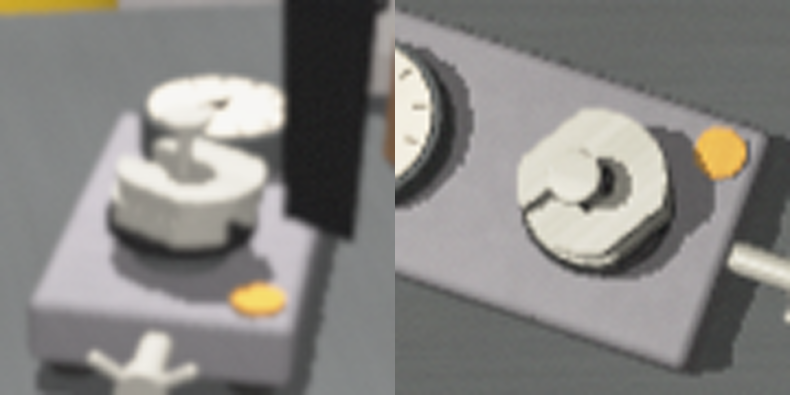

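The side crop shows two discs stacked at (190,200) with the stem standing in the upper slot. The top crop shows the upper slot opening toward the lower left, opposite to the lower one. I'll check by fitting the upper disc.

```bash
python3 - <<'E'
from H import *
a_=np.linspace(0,6.28,30)
st=np.vstack([np.c_[604.5+r*np.cos(a_),266+r*np.sin(a_),np.full(30,z)] for r,z in ((7,92),(15,112),(15,122))])
A=fit('top','pics/top6f.png',(140,150,182,196),[604,266],92,178,[110,130,150],ign=st,H=0)
B=fit('side','pics/side6f.png',(288,118,330,156),[604,266],92,185,[110,130,150],ign=st,H=0)
show([A,B],'pics/fit6.png')
E
```

```text
top [606.6 265. ] 128.0 0.206
side [606.6 266.3] 123.8 0.508
```

View pics/fit6.png

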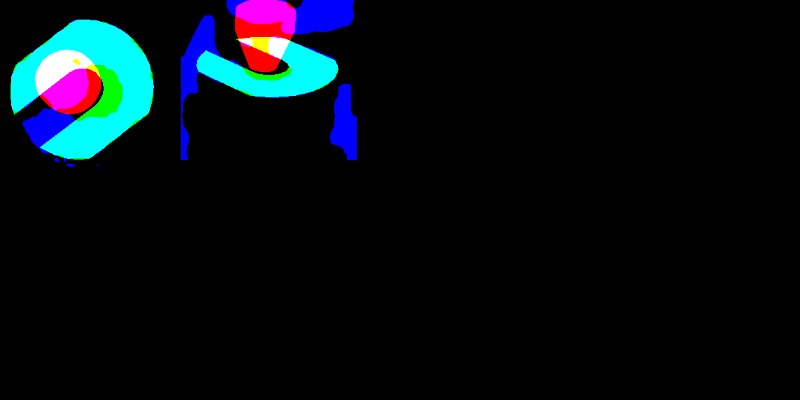

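Both fits put the disc about 2 mm from the stem axis at the height of a seated disc. All the limits are met with margin and the gripper is clear, so I'll hand in.

```bash
python3 -c "
from workcell import ctrl
print(ctrl.sign_off())"
```

```text
the job is handed in; nothing more can be done
None
```

I loaded the 72 mm steel disc onto the tester and handed the job in at about 12.6 s of the 42 s allowed; no verdict was reported. I gripped it by its flats, lifted it, turned it +86.4° and slid it under the button head. I then lowered it until it touched the lower disc, with Fz going from -3 to +2.6 N at tip z 82.9 mm, and released it.

**Last checks:**
- **Position:** fits in both cameras put the disc about 2 mm from the stem axis, against the 15 mm allowed. They assume the height of a seated disc.
- **Slot direction:** the mouth fits at 128° in the top camera and 124° in the side camera, with 130° aimed for.
- **Lower disc:** it still looks in place in the pictures. I did not measure it again after the placing.
- **Robot:** it stands clear of everything. The wrist forces I read after each move stayed at or below about 4 N.

**What disagreed:** the final side-camera fit was poor (residual 0.5), because bright background near the disc got into its mask. Its 124° is the less reliable of the two angles. The top fit (residual 0.2) and the pictures agree with the seated pose.

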